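# Close the open pin tube and lift the tote level

### The arm

A 6-joint arm with a two-finger parallel gripper is mounted at the origin on the work surface. World frame = base frame: x ahead of the robot, y to its left, z up, the work surface at z = 0. Lengths are in m, angles in rad, forces in N, time in s.
With the tool pointing down it reaches from about 0.3 to 0.875 m from the base axis. Payload 6.4 kg.
Tool frame: the origin (TCP) lies at the very end of the fingers, on their centre line; the grasp point (between the pads) lies 19 mm behind it; z points along the fingers, y is the line along which they close (so a half turn about z gives the same grasp; the last joint's range is limited). The gripper opens to 85 mm and grips with 20 to 120 N. Pads are 22 mm wide; open, the fingers measure 114 mm over their backs; the gripper's body (76 mm by 85 mm) begins 54 mm behind the grasp point. The pads swing forward as they close: fully open they stand 13 mm farther back than shut.
Start: joints at [-1.333, 0.181, 1.607, -0, 1.354, -0.206], TCP at [0.247, -0.519, 0.231] pointing down, gripper open.
Joint ranges: [-2.99, 2.99], [-0.89, 2.07], [0.3, 2.58], [-1.14, 4.28], [0, 2.63], [-3.12, 3.12]. Speed limits (rad/s): [2.57, 2.57, 3.01, 3.14, 3.14, 3.14].

### API

Orientations are given as a unit quaternion [w, x, y, z].
In Python, from bench import ctrl gives the robot as it stands.
- The arm moves only by the tool jog_arm, never from a script. Its argument "series" is a list that holds one entry, the list of rows, each a list of 7 numbers: the shift along the tool's x, y, z in mm, then the turn, a rotation vector about the tool's x, y, z in rad, then the finger opening in mm, from 0 to 85.4. In form: [[[tx, ty, tz, rx, ry, rz, gripper], ...]]. A call has exactly 10 rows; each row shifts and turns the commanded pose from where the row before left it, along the tool's axes as they then stand; what a row does not reach is not made up. A row lasts 1/10 s, in which the tool goes at most 50 mm and 8.59 degrees, less where a joint would pass 70% of its speed; a pose out of reach is approached as far as the arm can. A call with a gripper value outside its range is refused whole. The fingers move at their own pace and stop on an object; the grip force is fixed at half the most. Time passes only in rows, so rows that do not move let the fingers close, or fill a call up. It gives the time, the measured TCP pose, the force, the opening and the grip force at its end, in the units of the state.
- ctrl.get_obs(): the state, without advancing time (a new reading comes with each control period).
- ctrl.camera(name): name is "side" or "top"; returns a dict with "frame" (480x640x3 uint8, blue, green, red), "z_map" (480x640 float32, m along the optical axis (not along the pixel's ray), 0 where there is no reading), "fx", "fy", "cx", "cy" (pixels), "k1" (the pictures are not rectified: a ray, as slopes to the right and down, at radius r is drawn at 1 + k1 r^2 times it, then the intrinsics apply), "xyz" and "rotation" of the camera in the world. Camera axes: x right, y down, z forward; pixel columns grow to the right and rows downward; lengths in m; the calibration is good to about 2 mm. A picture is of the moment at which its call begins.
- ctrl.hand_in(): hands the job in; it is judged then, once.
The state is a dict: "time_s": time; "q": joint angles; "dq": joint speeds; "joint_efforts": joint torques, N m; "eef_pos": TCP position; "eef_rot": TCP orientation; "wrist_force": force on the tool from outside, world axes, zero at the start; "torque": the same for the moment, N m; "opening": opening from 0.0 (shut) to 1.0 (fully open); "grasp_force": force on a finger pad.
Only numpy, scipy, OpenCV 4.12 (cv2) and the standard library are available. Lean on these libraries where they do the work, as an engineer would, in place of code of your own. Each camera call takes 0.05 s, during which the arm holds its last target. There are 200 camera calls.

### The job

One of the flip-cap tubes of handle pins in the plywood tote has been left open: press its cap fully shut while the tote stands on the bench. Then take the tote by the grip bar of its centre board, lift it at least 10 cm clear of the bench without tipping it, keep it up there level and still for three seconds, and finish while still holding it so, with every cap shut and the tubes and wooden blanks in their places. Leave the hammer, knife and grinding wheel on the bench alone.

Things in the scene. Friction and masses are not known exactly. Their poses are not given: they have to be found in the camera images.
- tote: plywood carrying tote, 136 (x) by 178 mm (y), 0.75 kg loaded, free on the bench. Origin: centre of the underside, below the centre board; z up. Centre board 14 mm thick, along y at x = 0, 156 mm high, with a hand slot. Front (-x): wall at x = -70 mm, four 36 mm cells at x = -45, y = -63, -21, 21, 63 mm, then a trough of pin rods. Rear: bay with two blanks, to x = 66 mm. Outer walls up to 56 mm
- tote_grip (a point): centre of the grip bar above the hand slot: 14 mm thick in x, 26 mm tall (z 130 to 156 mm in the tote's frame), 100 mm long in y; this point is at tote x = 0, y = 0, z = 143 mm. Axes as the tote's. The loaded tote's centre of mass is within about 15 mm of straight below
- tube_a: clear plastic flip-cap tube of seven thick brass pins, upright and loose in one of the tote's four front cells (which one varies). 29 mm in diameter (31 mm collar), 80 mm tall without cap, 45 g. Origin: centre of its underside, 8 mm above the tote's underside; axes parallel to the tote's. White cap: 31 mm disc, 7 mm thick; shut, its top is at tube z = 87 mm (95 mm above the tote's underside)
- tube_b: clear plastic flip-cap tube of seven long steel pins, upright and loose in one of the tote's four front cells (which one varies). 29 mm in diameter (31 mm collar), 80 mm tall without cap, 45 g. Origin: centre of its underside, 8 mm above the tote's underside; axes parallel to the tote's. White cap: 31 mm disc, 7 mm thick; shut, its top is at tube z = 87 mm (95 mm above the tote's underside)
- tube_c: clear plastic flip-cap tube of seven short copper pins, upright and loose in one of the tote's four front cells (which one varies). 29 mm in diameter (31 mm collar), 80 mm tall without cap, 45 g. Origin: centre of its underside, 8 mm above the tote's underside; axes parallel to the tote's. White cap: 31 mm disc, 7 mm thick; shut, its top is at tube z = 87 mm (95 mm above the tote's underside)
- tube_d: clear plastic flip-cap tube of seven thin long brass pins, upright and loose in one of the tote's four front cells (which one varies). 29 mm in diameter (31 mm collar), 80 mm tall without cap, 45 g. Origin: centre of its underside, 8 mm above the tote's underside; axes parallel to the tote's. White cap: 31 mm disc, 7 mm thick; shut, its top is at tube z = 87 mm (95 mm above the tote's underside)
- cap_a (a joint): cap of tube_a, rad: 0 shut, flat on the tube, its 6 mm thumb tab towards the tote's handle (+x); 1.57 on edge; 2.3 limit, leaning outwards, away from the handle. Hinge pin parallel to the tube's y at tube x = -16.5, z = 80 mm; the cap reaches 37 mm from it. It stays where left (friction 0.02 N m: under 2 N moves it); no latch or spring
- cap_b (a joint): cap of tube_b, rad: 0 shut, flat on the tube, its 6 mm thumb tab towards the tote's handle (+x); 1.57 on edge; 2.3 limit, leaning outwards, away from the handle. Hinge pin parallel to the tube's y at tube x = -16.5, z = 80 mm; the cap reaches 37 mm from it. It stays where left (friction 0.02 N m: under 2 N moves it); no latch or spring
- cap_c (a joint): cap of tube_c, rad: 0 shut, flat on the tube, its 6 mm thumb tab towards the tote's handle (+x); 1.57 on edge; 2.3 limit, leaning outwards, away from the handle. Hinge pin parallel to the tube's y at tube x = -16.5, z = 80 mm; the cap reaches 37 mm from it. It stays where left (friction 0.02 N m: under 2 N moves it); no latch or spring
- cap_d (a joint): cap of tube_d, rad: 0 shut, flat on the tube, its 6 mm thumb tab towards the tote's handle (+x); 1.57 on edge; 2.3 limit, leaning outwards, away from the handle. Hinge pin parallel to the tube's y at tube x = -16.5, z = 80 mm; the cap reaches 37 mm from it. It stays where left (friction 0.02 N m: under 2 N moves it); no latch or spring
- blank_a: wooden knife-handle blank, 24 x 125 x 30 mm, 70 g, lying loose in the tote's rear bay (medium brown, next to the centre board); origin at the centre of its underside
- blank_b: wooden knife-handle blank like the other, dark brown, next to the rear wall
- hammer: hammer with a pale wooden handle, 270 mm long, lying on the bench to the left (+y) of the tote; not to be disturbed; origin at its middle underside
- knife: finished knife with wooden handle, 320 mm long, lying on the bench to the right (-y) of the tote; not to be disturbed; origin at the underside where handle meets blade, blade towards its +x
- wheel: spare grinding wheel, grey disc 125 mm in diameter, 20 mm thick, lying flat on the bench beyond the tote; not to be disturbed; origin at the centre of its underside
There are look-alikes about, which are no part of the job. Of the things that look like the tote, take the one that is farthest to the robot's right at the start.

How it is judged:
By the outcome, as a careful person would: the job done as asked, in the order asked, and still so for the second after the job is handed in, while the arm keeps its last pose, push and grip.
It also fails if it takes over 51 s, if anything falls off the work surface, if the arm or the gripper's body presses on something with over 40 N, if the wrist force passes 120 N, or if a joint passes its speed limit or range.

## Working session

There is one attempt and no reset: what is moved stays moved. The work goes in short steps, Python scripts to look and compute and a tool call to move; the robot and the scene stay as the last step left them, time stands still between calls to the robot, and variables do not carry over. Pictures are saved under pics/ and viewed, at most 10 in all, crops included, and the job is handed in when it is done.

Besides the shell and the picture viewer there is one more tool, called after "Call:" by a JSON object that holds its "fn" and its "kwargs", one argument or row to a line. jog_arm: Moves the arm, as the interface text tells. Its arguments: {"type":"object","properties":{"series":{"type":"array"}},"required":["series"]}

```bash
mkdir -p pics; cat > h.py <<'E'
import numpy as np, cv2, pickle
from bench import ctrl
def snap(n,tag):
    c=ctrl.camera(n); pickle.dump(c,open(f'{n}_{tag}.pkl','wb')); cv2.imwrite(f'pics/{n}_{tag}.png',c['frame']); return c
def load(n,tag): return pickle.load(open(f'{n}_{tag}.pkl','rb'))
def cloud(c):
    K=np.array([[c['fx'],0,c['cx']],[0,c['fy'],c['cy']],[0,0,1]]);h,w=c['z_map'].shape
    u,v=np.meshgrid(np.arange(w),np.arange(h))
    p=cv2.undistortPoints(np.stack([u,v],-1).reshape(-1,1,2).astype(np.float64),K,np.array([c['k1'],0,0,0,0.])).reshape(h,w,2)
    z=c['z_map'][...,None]; P=np.concatenate([p*z,z],-1)
    R=np.array(c['rotation']); 
    if R.size==4:
        from scipy.spatial.transform import Rotation as Q; R=Q.from_quat(np.roll(R.ravel(),-1)).as_matrix()
    W=P@R.T+np.array(c['xyz']); W[c['z_map']==0]=np.nan
    return W
E
python3 -c "
from h import *
for n in('top','side'):
    c=snap(n,0); print(n,c['xyz'],c['rotation'],c['fx'],c['k1'])
print(ctrl.get_obs())"
```

```text
top [0.36053687 0.05885687 1.17299124] [-0.08380078  0.73646918 -0.6664841   0.07993452] 483.1838342726286 -0.08125379988097686
side [ 0.48835465 -0.63587091  0.80770865] [-0.38703343  0.91975267 -0.05787187  0.03018273] 508.10931209536716 -0.004351382928692054
{'time_s': 0.1, 'q': array([-1.33329864e+00,  1.81464406e-01,  1.60787905e+00, -4.71361981e-05,
        1.35379205e+00, -2.06296425e-01]), 'dq': array([ 6.00263417e-05,  5.64199248e-04, -3.97589701e-03, -6.15057682e-04,
        4.44263765e-04, -1.97509267e-03]), 'joint_efforts': array([ 4.96084740e-04, -4.45877337e+01, -3.52237844e+01, -3.48734948e-04,
        4.13604837e-03, -8.91985621e-06]), 'eef_pos': array([ 0.2467755 , -0.51881862,  0.23048955]), 'eef_rot': array([-7.70975215e-04,  9.75480289e-01,  2.20085462e-01, -3.50429060e-05]), 'wrist_force': array([-0.45479388,  0.35800142,  0.08157913]), 'torque': array([-0.00340807, -0.02948458,  0.00575276]), 'grasp_force': 0.0, 'opening': 1.0004054829834608}
```

View pics/top_0.png

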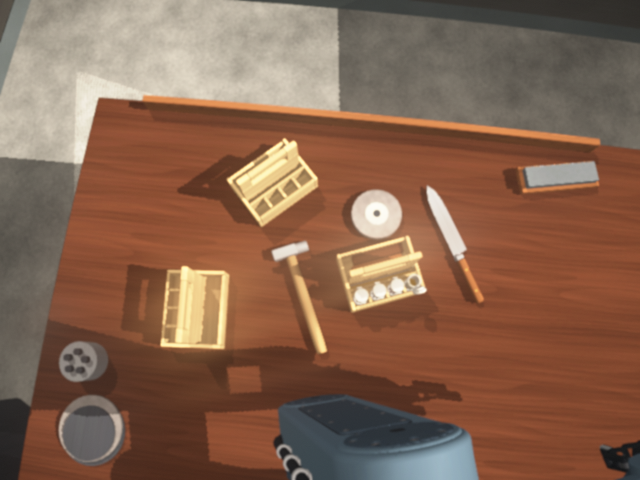

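View pics/side_0.png

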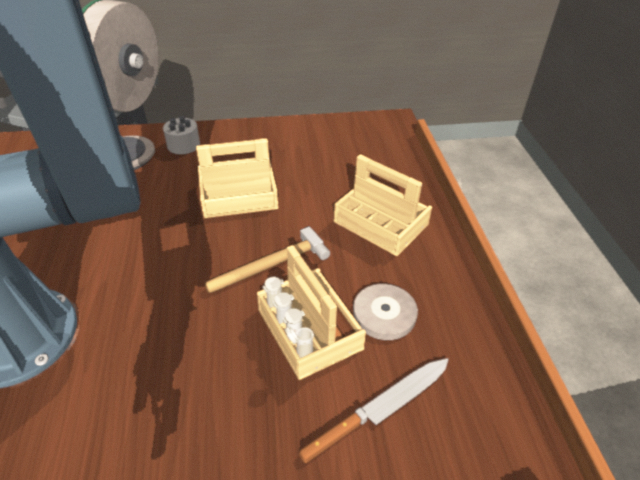

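Three tote look-alikes appear in the top picture: (272,182), (195,310) and (382,273). The third is farthest to the robot's right and is the only one with tubes, so I choose it and check it in a close crop.

```bash
python3 -c "
from h import *
a=load('top',0)['frame'][225:320,325:440]; b=load('side',0)['frame'][240:380,250:370]
a=cv2.resize(a,(460,380),interpolation=cv2.INTER_CUBIC); b=cv2.resize(b,(326,380),interpolation=cv2.INTER_CUBIC)
cv2.imwrite('pics/crop0.png',np.hstack([a,b]))
W=cloud(load('top',0))
z=W[...,2]
m=np.zeros(z.shape,bool);m[225:320,325:440]=1
def rect(lo,hi):
    k=m&(z>lo)&(z<hi); p=W[k]; r=cv2.minAreaRect((p[:,:2]*1000).astype(np.float32)); print(lo,hi,k.sum(),p.mean(0).round(4),r)
rect(.135,.175);rect(.148,.17);rect(.04,.065);rect(.085,.1);rect(.1,.13)
print(np.nanmin(z[m]),np.nanmax(z[m]))
Ws=cloud(load('side',0));zs=Ws[...,2]
m=np.zeros(z.shape,bool);m[240:380,250:370]=1
z=zs;W=Ws
rect(.147,.17);rect(.04,.065);rect(.085,.098);rect(.1,.128)
"
```

```text
0.135 0.175 557 [ 0.5575 -0.0493  0.154 ] ((559.0648803710938, -50.6114501953125), (14.941985130310059, 160.04798889160156), 21.37915802001953)
0.148 0.17 495 [ 0.5584 -0.0498  0.1556] ((559.0648803710938, -50.6114501953125), (14.941985130310059, 160.04798889160156), 21.37915802001953)
0.04 0.065 1440 [ 0.554  -0.0501  0.0518] ((558.0845947265625, -52.2711181640625), (137.26739501953125, 178.52479553222656), 21.087308883666992)
0.085 0.1 625 [ 0.5165 -0.054   0.094 ] ((529.8980102539062, -60.51496124267578), (65.70345306396484, 158.05885314941406), 20.62000274658203)
0.1 0.13 229 [ 0.5379 -0.0805  0.11  ] ((524.739990234375, -62.49127197265625), (73.29396057128906, 162.7388458251953), 16.84360122680664)
-0.009705302021095985 0.16180008803848467
0.147 0.17 661 [ 0.5592 -0.0592  0.1543] ((557.8935546875, -52.185874938964844), (14.71269416809082, 162.84881591796875), 20.81766128540039)
0.04 0.065 2313 [ 0.5537 -0.08    0.0515] ((556.3868408203125, -53.173683166503906), (137.24899291992188, 181.21290588378906), 21.266817092895508)
0.085 0.098 1055 [ 0.522  -0.0624  0.0923] ((527.99267578125, -66.25020599365234), (71.77606201171875, 161.23446655273438), 23.517898559570312)
0.1 0.128 666 [ 0.5511 -0.0747  0.1093] ((524.9150390625, -65.6864013671875), (83.7115707397461, 162.6366729736328), 21.183340072631836)
```

View pics/crop0.png

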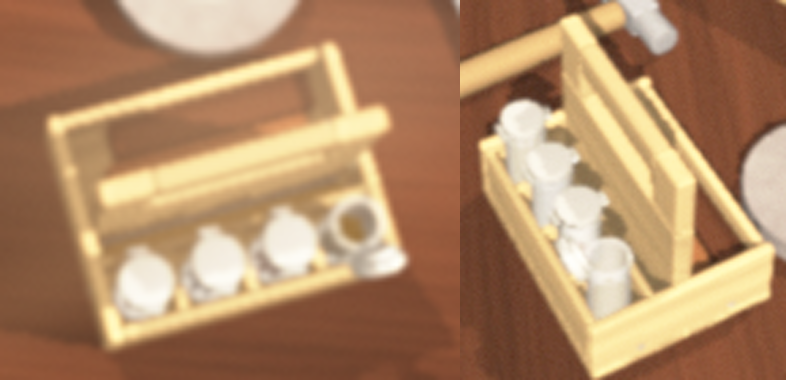

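The crop shows the right tote, with the open tube in its rightmost front cell (y = -63, top pixel ~(413,285)). Its cap leans outward, towards the robot. From the depth data, the tote origin is about (0.5588, -0.0513) with a yaw of 21.1°.

Call:
{"fn": "jog_arm", "kwargs": {
  "series": [
    [[21, -14, 0, 0, 0, -0.15, 0], [23, -11, 0, 0, 0, -0.15, 0], [24, -7, 0, 0, 0, -0.15, 0], [25, -3, 0, 0, 0, -0.15, 0], [25, 0, 0, 0, 0, -0.15, 0], [25, 4, 0, 0, 0, -0.15, 0], [24, 8, 0, 0, 0, -0.15, 0], [22, 11, 0, 0, 0, -0.15, 0], [20, 14, 0, 0, 0, -0.15, 0], [18, 17, 0, 0, 0, -0.15, 0]]
  ]
}}

```text
time_s: 1.1
eef_pos: [0.3757, -0.3034, 0.2309]
eef_rot: [-0.0, 0.561, 0.828, 0.0]
wrist_force: [0.9, -0.3, -0.9]
opening: 0.002
grasp_force: 0.0
```

```bash
cat >> h.py <<'E'
from scipy.spatial.transform import Rotation as Q
O=np.array([.5588,-.0513,0]);Y=np.radians(21.1)
T=Q.from_euler('z',Y).as_matrix()
def where():
    s=ctrl.get_obs();R=Q.from_quat(np.roll(s['eef_rot'],-1)).as_matrix()
    print('t',s['time_s'],'tote-frame TCP mm',(T.T@(s['eef_pos']-O)*1000).round(1),'F',(T.T@s['wrist_force']).round(1),'open',round(s['opening'],3),'grip',s['grasp_force'])
    print('tool axes in tote\n',(T.T@R).round(3))
    G=T@np.array([[0,1,0],[1,0,0],[0,0,-1.]]); print('turn to go',Q.from_matrix(R.T@G).as_rotvec().round(4))
E
python3 -c "
from h import *
where()
for n in('top','side'):
  W=cloud(load(n,0)); P=(W-O)@T*1000
  m=np.isfinite(P[...,2])
  def sel(x0,x1,y0,y1,z0,z1):
    k=m&(P[...,0]>x0)&(P[...,0]<x1)&(P[...,1]>y0)&(P[...,1]<y1)&(P[...,2]>z0)&(P[...,2]<z1); return P[k]
  for nm,b in dict(bay=(12,58,-60,60,-20,100),cap=(-110,-55,-85,-40,85,140),rim=(-66,-24,-85,-40,80,97),board=(-15,15,-85,85,150,165)).items():
    p=sel(*b); print(n,nm,len(p),np.percentile(p,[3,50,97],axis=0).round(0).tolist() if len(p) else '')
"
```

```text
t 1.1 tote-frame TCP mm [-261.6 -169.3  230.9] F [ 0.8 -0.6 -0.9] open 0.002 grip 0.0
tool axes in tote
 [[-0.011  1.    -0.   ]
 [ 1.     0.011  0.001]
 [ 0.001 -0.    -1.   ]]
turn to go [-0.0002 -0.0007  0.0108]
top bay 679 [[26.0, -57.0, 10.0], [42.0, 1.0, 38.0], [57.0, 56.0, 42.0]]
top cap 101 [[-76.0, -75.0, 88.0], [-68.0, -60.0, 112.0], [-56.0, -48.0, 121.0]]
top rim 59 [[-59.0, -76.0, 82.0], [-47.0, -64.0, 87.0], [-30.0, -48.0, 95.0]]
top board 485 [[-6.0, -74.0, 152.0], [0.0, 1.0, 156.0], [7.0, 76.0, 159.0]]
side bay 310 [[26.0, -59.0, 33.0], [47.0, -41.0, 38.0], [58.0, 36.0, 47.0]]
side cap 137 [[-78.0, -78.0, 86.0], [-71.0, -70.0, 112.0], [-56.0, -55.0, 122.0]]
side rim 139 [[-59.0, -78.0, 81.0], [-44.0, -63.0, 86.0], [-32.0, -49.0, 89.0]]
side board 607 [[-8.0, -79.0, 151.0], [-2.0, -8.0, 155.0], [5.0, 73.0, 158.0]]
```

Call:
{"fn": "jog_arm", "kwargs": {
  "series": [
    [[11, 14, 6, 0, 0, 0.011, 0], [11, 14, 6, 0, 0, 0, 0], [11, 14, 10, 0, 0, 0, 0], [11, 14, 14, 0, 0, 0, 0], [11, 14, 14, 0, 0, 0, 0], [11, 14, 16, 0, 0, 0, 0], [11, 14, 16, 0, 0, 0, 0], [11, 14, 16, 0, 0, 0, 0], [10, 13, 16, 0, 0, 0, 0], [8, 12, 15, 0, 0, 0, 0]]
  ]
}}

```text
time_s: 2.1
eef_pos: [0.4658, -0.1557, 0.1012]
eef_rot: [-0.001, 0.568, 0.823, 0.0]
wrist_force: [-1.0, 0.5, 0.4]
opening: -0.0
grasp_force: 0.0
```

```bash
python3 -c "
from h import *
where()"
```

```text
t 2.1 tote-frame TCP mm [-124.4  -64.   101.2] F [-0.7  0.8  0.4] open -0.0 grip 0.0
tool axes in tote
 [[ 0.006  1.    -0.001]
 [ 1.    -0.006  0.001]
 [ 0.001 -0.001 -1.   ]]
turn to go [-0.0006 -0.0009 -0.0059]
```

Call:
{"fn": "jog_arm", "kwargs": {
  "series": [
    [[0, 5, -1, 0, 0, 0, 0], [0, 5, 0, 0, 0, 0, 0], [0, 5, 0, 0, 0, 0, 0], [0, 5, 0, 0, 0, 0, 0], [0, 5, 0, 0, 0, 0, 0], [0, 5, 0, 0, 0, 0, 0], [0, 5, 0, 0, 0, 0, 0], [0, 5, 0, 0, 0, 0, 0], [0, 5, 0, 0, 0, 0, 0], [0, 5, 0, 0, 0, 0, 0]]
  ]
}}

```text
time_s: 3.1
eef_pos: [0.5129, -0.139, 0.1033]
eef_rot: [-0.0, 0.568, 0.823, -0.0]
wrist_force: [-1.4, 0.1, 0.4]
opening: -0.002
grasp_force: 0.5
```

Call:
{"fn": "jog_arm", "kwargs": {
  "series": [
    [[0, 4, 0, 0, 0, 0, 0], [0, 4, 0, 0, 0, 0, 0], [0, 4, 0, 0, 0, 0, 0], [0, 4, 0, 0, 0, 0, 0], [0, 4, 0, 0, 0, 0, 0], [0, 4, 0, 0, 0, 0, 0], [0, 4, 0, 0, 0, 0, 0], [0, 2, 0, 0, 0, 0, 0], [0, 0, 0, 0, 0, 0, 0], [0, 0, 0, 0, 0, 0, 0]]
  ]
}}

```text
time_s: 4.1
eef_pos: [0.5408, -0.1284, 0.1033]
eef_rot: [0.0, 0.568, 0.823, 0.0]
wrist_force: [-0.7, 0.8, -0.2]
opening: 0.0
grasp_force: 0.2
```

```bash
python3 -c "
from h import *
where()
c=snap('side',1); cv2.imwrite('pics/crop1.png',cv2.resize(c['frame'][200:400,200:400],(600,600),interpolation=cv2.INTER_CUBIC))"
```

```text
t 4.1 tote-frame TCP mm [-44.6 -65.4 103.3] F [-0.4  1.  -0.2] open 0.0 grip 0.17345028065392398
tool axes in tote
 [[ 0.006  1.     0.   ]
 [ 1.    -0.006  0.   ]
 [ 0.     0.    -1.   ]]
turn to go [ 0.0002 -0.     -0.0062]
```

View pics/crop1.png

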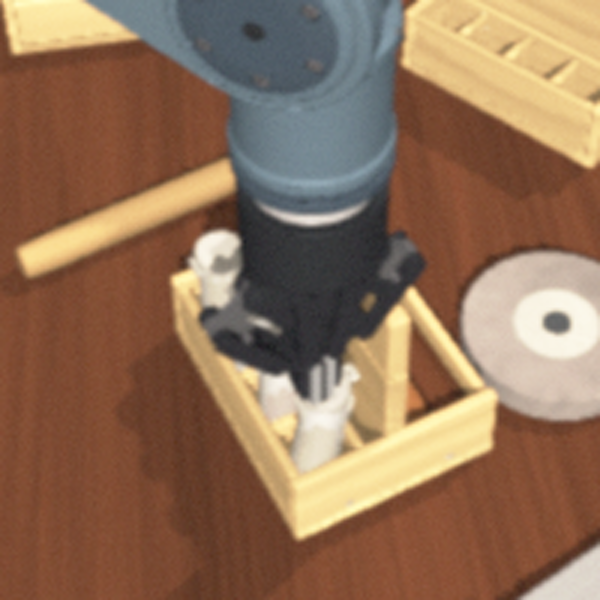

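The finger stands over the half-shut cap, whose tab is still raised at crop pixel (350,375). Next I press down gently.

Call:
{"fn": "jog_arm", "kwargs": {
  "series": [
    [[2, 0, 0, 0, 0, 0, 0], [0, 0, 1, 0, 0, 0, 0], [0, 0, 1, 0, 0, 0, 0], [0, 0, 1, 0, 0, 0, 0], [0, 0, 1, 0, 0, 0, 0], [0, 0, 1, 0, 0, 0, 0], [0, 0, 1, 0, 0, 0, 0], [0, 0, 0, 0, 0, 0, 0], [0, 0, 0, 0, 0, 0, 0], [0, 0, 0, 0, 0, 0, 0]]
  ]
}}

```text
time_s: 5.15
eef_pos: [0.54, -0.1276, 0.0989]
eef_rot: [0.001, 0.568, 0.823, -0.001]
wrist_force: [-8.2, -1.3, 13.1]
opening: -0.0
grasp_force: 0.6
```

```bash
python3 -c "
from h import *
where()
s=ctrl.get_obs();print(T.T@s['torque'])
c=snap('side',2); a=cv2.resize(c['frame'][270:370,260:360],(500,500),interpolation=cv2.INTER_CUBIC)
c=snap('top',2); b=cv2.resize(c['frame'][225:325,340:440],(300,300),interpolation=cv2.INTER_CUBIC)
cv2.imwrite('pics/crop2.png',np.hstack([a,cv2.copyMakeBorder(b,0,200,0,0,0)]))"
```

```text
t 5.15 tote-frame TCP mm [-45.  -64.4  98.9] F [-8.2  1.7 13.1] open -0.0 grip 0.6314148637466133
tool axes in tote
 [[ 0.006  1.    -0.   ]
 [ 1.    -0.006 -0.002]
 [-0.002 -0.    -1.   ]]
turn to go [-0.0003  0.0016 -0.0063]
[0.11124822 0.52680209 0.10876389]
```

View pics/crop2.png

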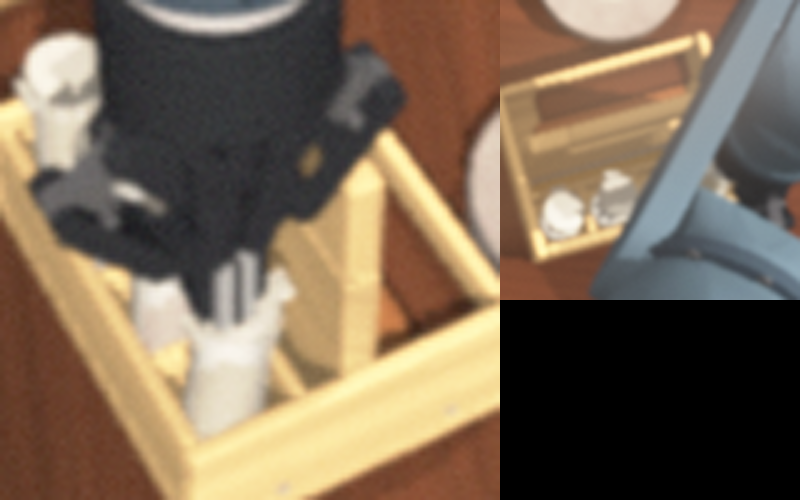

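The sloping finger linkage rests on the centre board's edge (crop ~(310,200)), which explains the force of -8/+13 N; the cap is not yet fully pressed. I raise the tool and turn it 90° so the linkage spreads along the row of tubes instead.

Call:
{"fn": "jog_arm", "kwargs": {
  "series": [
    [[0, 0, -5, 0, 0, 0, 0], [0, 0, -10, 0, 0, 0, 0], [0, 0, -10, 0, 0, 0.12, 0], [0, 0, 0, 0, 0, 0.14, 0], [0, 0, 0, 0, 0, 0.14, 0], [0, 0, 0, 0, 0, 0.14, 0], [0, 0, 0, 0, 0, 0.14, 0], [0, 0, 0, 0, 0, 0.14, 0], [0, 0, 0, 0, 0, 0.14, 0], [0, 0, 0, 0, 0, 0.14, 0]]
  ]
}}

```text
time_s: 6.25
eef_pos: [0.5401, -0.1264, 0.1225]
eef_rot: [-0.0, 0.916, 0.402, 0.0]
wrist_force: [-0.6, 0.1, 1.1]
opening: -0.004
grasp_force: 0.0
```

Call:
{"fn": "jog_arm", "kwargs": {
  "series": [
    [[0, 0, 0, 0, 0, 0.14, 0], [0, 0, 0, 0, 0, 0.14, 0], [0, 0, 0, 0, 0, 0.14, 0], [0, 0, 0, 0, 0, 0.044, 0], [0, 0, 5, 0, 0, 0, 0], [0, 0, 5, 0, 0, 0, 0], [0, 0, 5, 0, 0, 0, 0], [0, 0, 3, 0, 0, 0, 0], [0, 0, 0, 0, 0, 0, 0], [0, 0, 0, 0, 0, 0, 0]]
  ]
}}

```text
time_s: 7.25
eef_pos: [0.54, -0.1266, 0.1042]
eef_rot: [-0.0, 0.983, 0.183, -0.0]
wrist_force: [-0.1, 0.4, 0.4]
opening: 0.004
grasp_force: 0.0
```

```bash
python3 -c "
from h import *
where()"
```

```text
t 7.25 tote-frame TCP mm [-44.7 -63.5 104.2] F [0.1 0.4 0.4] open 0.004 grip 0.0
tool axes in tote
 [[ 1.     0.001 -0.   ]
 [ 0.001 -1.     0.   ]
 [-0.    -0.    -1.   ]]
turn to go [-3.0000e-04 -0.0000e+00 -1.5701e+00]
```

Call:
{"fn": "jog_arm", "kwargs": {
  "series": [
    [[2, 0, 0, 0, 0, 0, 0], [0, 0, 1, 0, 0, 0, 0], [0, 0, 1, 0, 0, 0, 0], [0, 0, 1, 0, 0, 0, 0], [0, 0, 1, 0, 0, 0, 0], [0, 0, 1, 0, 0, 0, 0], [0, 0, 1, 0, 0, 0, 0], [0, 0, 1, 0, 0, 0, 0], [0, 0, 0, 0, 0, 0, 0], [0, 0, 0, 0, 0, 0, 0]]
  ]
}}

```text
time_s: 8.25
eef_pos: [0.542, -0.126, 0.0975]
eef_rot: [0.0, 0.983, 0.183, 0.0]
wrist_force: [0.4, -0.2, 1.8]
opening: -0.002
grasp_force: 0.9
```

Call:
{"fn": "jog_arm", "kwargs": {
  "series": [
    [[0, 0, 0.5, 0, 0, 0, 0], [0, 0, 0.5, 0, 0, 0, 0], [0, 0, 0.5, 0, 0, 0, 0], [0, 0, 0.5, 0, 0, 0, 0], [0, 0, 0.5, 0, 0, 0, 0], [0, 0, 0.5, 0, 0, 0, 0], [0, 0, 0.5, 0, 0, 0, 0], [0, 0, 0, 0, 0, 0, 0], [0, 0, 0, 0, 0, 0, 0], [0, 0, 0, 0, 0, 0, 0]]
  ]
}}

```text
time_s: 9.25
eef_pos: [0.5438, -0.1271, 0.0966]
eef_rot: [0.002, 0.983, 0.183, 0.002]
wrist_force: [-1.5, -1.3, 15.6]
opening: 0.0
grasp_force: 7.8
```

Call:
{"fn": "jog_arm", "kwargs": {
  "series": [
    [[0, 0, 0.5, 0, 0, 0, 0], [0, 0, 0.5, 0, 0, 0, 0], [0, 0, 0.5, 0, 0, 0, 0], [0, 0, 0, 0, 0, 0, 0], [0, 0, 0, 0, 0, 0, 0], [0, 0, 0, 0, 0, 0, 0], [0, 0, 0, 0, 0, 0, 0], [0, 0, 0, 0, 0, 0, 0], [0, 0, 0, 0, 0, 0, 0], [0, 0, 0, 0, 0, 0, 0]]
  ]
}}

```text
time_s: 10.25
eef_pos: [0.5448, -0.1277, 0.0965]
eef_rot: [0.003, 0.983, 0.183, 0.003]
wrist_force: [-3.8, 0.3, 22.3]
opening: -0.001
grasp_force: 10.9
```

Call:
{"fn": "jog_arm", "kwargs": {
  "series": [
    [[0, 0, -10, 0, 0, 0, 0], [0, 0, -20, 0, 0, 0, 0], [0, 0, -20, 0, 0, 0, 0], [-15, 0, -20, 0, 0, 0, 0], [-25, 0, -15, 0, 0, 0, 0], [-25, 0, 0, 0, 0, 0, 0], [-25, 0, 0, 0, 0, 0, 0], [-25, 0, 0, 0, 0, 0, 0], [-15, 0, 0, 0, 0, 0, 0], [0, 0, 0, 0, 0, 0, 0]]
  ]
}}

```text
time_s: 11.25
eef_pos: [0.4194, -0.173, 0.1771]
eef_rot: [-0.0, 0.983, 0.182, -0.0]
wrist_force: [-0.6, 0.0, -0.6]
opening: 0.004
grasp_force: 0.0
```

```bash
python3 -c "
from h import *
where()
c=snap('side',3); a=cv2.resize(c['frame'][250:380,250:370],(369,400),interpolation=cv2.INTER_CUBIC)
d=snap('top',3); b=cv2.resize(d['frame'][225:325,325:440],(430,374),interpolation=cv2.INTER_CUBIC)
cv2.imwrite('pics/crop3.png',np.hstack([a,cv2.copyMakeBorder(b,0,26,0,0,0)]))
for n,c in(('top',d),('side',c)):
  P=(cloud(c)-O)@T*1000
  for y in(-63,-21,21,63):
    k=(abs(P[...,0]+45)<17)&(abs(P[...,1]-y)<17)&(P[...,2]>80)
    p=P[k]; print(n,y,len(p),np.percentile(p,[3,25,50,75,97],axis=0).round(1).T.tolist() if len(p) else '')
"
```

```text
t 11.25 tote-frame TCP mm [-173.9  -63.4  177.1] F [-0.6  0.2 -0.6] open 0.004 grip 0.0
tool axes in tote
 [[ 1.    -0.001 -0.   ]
 [-0.001 -1.     0.001]
 [-0.    -0.001 -1.   ]]
turn to go [-7.0000e-04 -1.0000e-04 -1.5721e+00]
top -63 150 [[-57.2, -49.0, -42.8, -36.3, -29.1], [-74.1, -66.8, -60.9, -54.7, -48.2], [87.1, 94.2, 95.8, 97.5, 100.0]]
top -21 158 [[-59.4, -51.2, -44.8, -38.6, -30.6], [-34.6, -26.9, -20.8, -14.7, -7.6], [89.0, 93.7, 95.0, 96.2, 98.5]]
top 21 161 [[-59.3, -51.3, -45.3, -38.7, -30.6], [7.0, 15.0, 21.0, 27.2, 34.2], [88.9, 93.6, 95.0, 96.6, 98.7]]
top 63 163 [[-60.0, -51.5, -45.2, -38.5, -30.7], [49.6, 57.1, 63.3, 69.3, 76.3], [89.4, 94.0, 95.2, 96.5, 98.4]]
side -63 294 [[-59.0, -51.7, -44.7, -37.7, -29.7], [-78.3, -73.6, -67.1, -60.0, -51.2], [81.9, 92.0, 94.7, 96.1, 98.1]]
side -21 267 [[-60.5, -54.0, -47.2, -40.2, -31.4], [-36.6, -32.4, -25.6, -17.9, -9.2], [83.9, 91.7, 94.1, 95.3, 96.6]]
side 21 249 [[-60.4, -53.5, -47.1, -40.5, -31.6], [5.1, 10.2, 16.2, 23.7, 32.4], [83.5, 91.6, 94.2, 95.4, 97.0]]
side 63 244 [[-59.9, -53.5, -47.0, -40.1, -32.2], [47.5, 51.7, 57.7, 65.7, 74.2], [80.9, 90.3, 93.9, 95.1, 96.5]]
```

View pics/crop3.png

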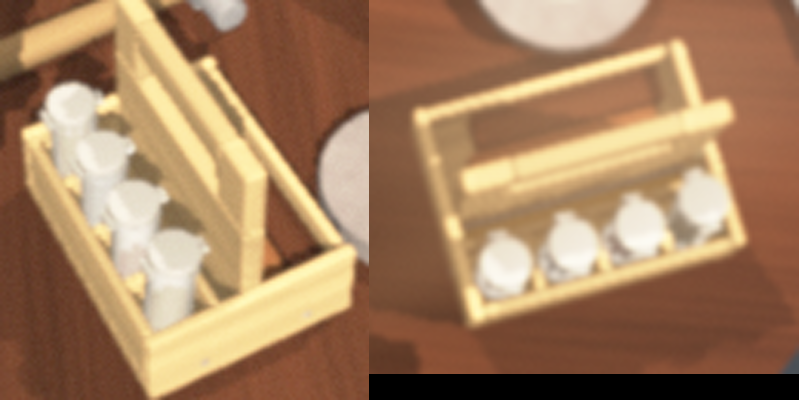

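All four caps look shut, but the right one reads about 1 mm high, so I compare the cap planes.

```bash
python3 -c "
from h import *
for n in('top','side'):
  P=(cloud(load(n,3))-O)@T*1000
  for y in(-63,-21,21,63):
    cx=-42.5 if y==-63 else -45
    k=(np.hypot(P[...,0]-cx,P[...,1]-y)<12)&(P[...,2]>88)
    p=P[k]; A=np.c_[p[:,0]-cx,p[:,1]-y,np.ones(len(p))]
    for _ in range(3):
      s=np.linalg.lstsq(A,p[:,2],rcond=None)[0]; r=p[:,2]-A@s; g=abs(r)<2.5*r.std(); A,p=A[g],p[g]
    e=r.std()/6/np.sqrt(len(p)); print(n,y,len(p),s.round(3),'slope err',e.round(3))
"
```

```text
top -63 83 [-5.9000e-02 -1.8000e-02  9.6232e+01] slope err 0.031
top -21 88 [9.0000e-03 3.6000e-02 9.5547e+01] slope err 0.033
top 21 89 [ 3.3000e-02 -1.8000e-02  9.5641e+01] slope err 0.032
top 63 91 [ 1.1000e-02 -1.3000e-02  9.5357e+01] slope err 0.031
side -63 130 [-7.9000e-02  2.5000e-02  9.5687e+01] slope err 0.017
side -21 115 [-3.0000e-03 -2.4000e-02  9.4756e+01] slope err 0.017
side 21 108 [1.9000e-02 1.8000e-02 9.4951e+01] slope err 0.019
side 63 100 [-1.6000e-02 -1.9000e-02  9.4738e+01] slope err 0.018
```

The right cap's plane slopes down towards the board by about 4°. An ajar cap would slope the other way, so the cap is shut and the tube itself leans in its cell. I press it again lightly with a drag towards -x to stand it upright.

Call:
{"fn": "jog_arm", "kwargs": {
  "series": [
    [[25, 0, 0, 0, 0, 0, 0], [30, 0, 0, 0, 0, 0, 0], [30, 0, 0, 0, 0, 0, 0], [25, 0, 10, 0, 0, 0, 0], [15, 0, 15, 0, 0, 0, 0], [5, 0, 15, 0, 0, 0, 0], [0, 0, 15, 0, 0, 0, 0], [0, 0, 15, 0, 0, 0, 0], [0, 0, 6, 0, 0, 0, 0], [0, 0, 2, 0, 0, 0, 0]]
  ]
}}

```text
time_s: 12.35
eef_pos: [0.5408, -0.126, 0.0982]
eef_rot: [-0.001, 0.983, 0.183, -0.001]
wrist_force: [-0.6, 0.6, 0.3]
opening: 0.001
grasp_force: 0.0
```

Call:
{"fn": "jog_arm", "kwargs": {
  "series": [
    [[0, 0, 1, 0, 0, 0, 0], [0, 0, 1, 0, 0, 0, 0], [0, 0, 1, 0, 0, 0, 0], [0, 0, 1, 0, 0, 0, 0], [-1, 0, 0, 0, 0, 0, 0], [-1, 0, 0, 0, 0, 0, 0], [-1, 0, 0, 0, 0, 0, 0], [-1, 0, 0, 0, 0, 0, 0], [-1, 0, 0, 0, 0, 0, 0], [-1, 0, 0, 0, 0, 0, 0]]
  ]
}}

```text
time_s: 13.35
eef_pos: [0.5363, -0.1281, 0.0954]
eef_rot: [0.0, 0.983, 0.183, 0.0]
wrist_force: [-0.1, -0.4, 3.7]
opening: -0.003
grasp_force: 1.8
```

Call:
{"fn": "jog_arm", "kwargs": {
  "series": [
    [[0, 0, 0.5, 0, 0, 0, 0], [0, 0, 0.5, 0, 0, 0, 0], [0, 0, 0.5, 0, 0, 0, 0], [0, 0, 0.5, 0, 0, 0, 0], [0, 0, 0.5, 0, 0, 0, 0], [0, 0, 0, 0, 0, 0, 0], [0, 0, 0, 0, 0, 0, 0], [0, 0, 0, 0, 0, 0, 0], [0, 0, 0, 0, 0, 0, 0], [0, 0, 0, 0, 0, 0, 0]]
  ]
}}

```text
time_s: 14.35
eef_pos: [0.5377, -0.1291, 0.0953]
eef_rot: [0.001, 0.983, 0.183, 0.001]
wrist_force: [-3.0, -0.9, 17.7]
opening: 0.001
grasp_force: 8.8
```

Call:
{"fn": "jog_arm", "kwargs": {
  "series": [
    [[0, 0, -10, 0, 0, 0, 0], [0, 0, -20, 0, 0, 0, 0], [0, 0, -20, 0, 0, 0, 0], [-15, 0, -25, 0, 0, 0, 0], [-25, 0, -25, 0, 0, 0, 0], [-25, 0, -10, 0, 0, 0, 0], [-25, 0, 0, 0, 0, 0, 0], [-25, 0, 0, 0, 0, 0, 85], [-15, 0, 0, 0, 0, 0, 85], [0, 0, 0, 0, 0, 0, 85]]
  ]
}}

```text
time_s: 15.35
eef_pos: [0.4137, -0.1751, 0.2024]
eef_rot: [-0.0, 0.983, 0.182, -0.0]
wrist_force: [0.1, 0.9, 0.5]
opening: 0.506
grasp_force: 0.0
```

```bash
python3 -c "
from h import *
where()
for n in('top','side'):
  P=(cloud(snap(n,4))-O)@T*1000
  for y in(-63,-21,21,63):
    cx=-45
    k=(np.hypot(P[...,0]-cx,P[...,1]-y)<12)&(P[...,2]>88)
    p=P[k]; A=np.c_[p[:,0]-cx,p[:,1]-y,np.ones(len(p))]
    for _ in range(3):
      s=np.linalg.lstsq(A,p[:,2],rcond=None)[0]; r=p[:,2]-A@s; g=abs(r)<2.5*r.std(); A,p=A[g],p[g]
    e=r.std()/6/np.sqrt(len(p)); print(n,y,len(p),s.round(3),'slope err',e.round(3))
  for lo,hi in((40,62),(150,165)):
    k=(abs(P[...,0])<80)&(abs(P[...,1])<100)&(P[...,2]>lo)&(P[...,2]<hi); print(cv2.minAreaRect(P[k][:,:2].astype(np.float32)))
"
```

```text
t 15.35 tote-frame TCP mm [-179.9  -63.2  202.4] F [0.5 0.8 0.5] open 0.506 grip 0.0
tool axes in tote
 [[ 1.    -0.001 -0.   ]
 [-0.001 -1.     0.001]
 [-0.    -0.001 -1.   ]]
turn to go [-1.0000e-03 -3.0000e-04 -1.5721e+00]
top -63 91 [ 4.1000e-02 -4.6000e-02  9.5691e+01] slope err 0.035
top -21 90 [-3.0000e-03 -3.0000e-02  9.5347e+01] slope err 0.029
top 21 91 [-1.3000e-02  4.5000e-02  9.5489e+01] slope err 0.032
top 63 88 [3.8000e-02 1.5000e-02 9.5273e+01] slope err 0.036
((-1.173614501953125, -0.4867401123046875), (178.63638305664062, 136.70220947265625), 89.86453247070312)
((0.5747084617614746, 0.6221466064453125), (160.1851043701172, 14.753644943237305), 89.87165069580078)
side -63 121 [1.9000e-02 1.0000e-02 9.4547e+01] slope err 0.018
side -21 115 [1.8000e-02 1.0000e-03 9.4826e+01] slope err 0.017
side 21 103 [-9.0000e-03 -2.4000e-02  9.4771e+01] slope err 0.019
side 63 98 [1.5000e-02 4.0000e-03 9.5031e+01] slope err 0.02
((-2.9553298950195312, -0.44686126708984375), (180.63787841796875, 137.15455627441406), 89.97926330566406)
((-1.0723094940185547, -1.58380126953125), (164.00148010253906, 14.692167282104492), 89.49058532714844)
```

The tube is upright and its cap is flush and level with the others. I turn back to the grasp yaw and go above the grip bar.

Call:
{"fn": "jog_arm", "kwargs": {
  "series": [
    [[0, 0, 0, 0, 0, -0.145, 85], [0, 0, 0, 0, 0, -0.145, 85], [0, 0, 0, 0, 0, -0.145, 85], [0, 0, 0, 0, 0, -0.145, 85], [0, 0, 0, 0, 0, -0.145, 85], [0, 0, 0, 0, 0, -0.145, 85], [0, 0, 0, 0, 0, -0.145, 85], [0, 0, 0, 0, 0, -0.145, 85], [0, 0, 0, 0, 0, -0.145, 85], [0, 0, 0, 0, 0, -0.145, 85]]
  ]
}}

```text
time_s: 16.45
eef_pos: [0.4159, -0.1745, 0.2026]
eef_rot: [-0.0, 0.611, 0.791, 0.0]
wrist_force: [0.5, 0.3, 0.7]
opening: 0.994
grasp_force: 0.0
```

Call:
{"fn": "jog_arm", "kwargs": {
  "series": [
    [[0, 0, 0, 0, 0, -0.122, 85], [8, 20, 0, 0, 0, 0, 85], [8, 25, 0, 0, 0, 0, 85], [8, 25, 0, 0, 0, 0, 85], [8, 25, 0, 0, 0, 0, 85], [8, 25, 0, 0, 0, 0, 85], [8, 25, 0, 0, 0, 0, 85], [8, 20, 0, 0, 0, 0, 85], [7, 15, 0, 0, 0, 0, 85], [0, 0, 0, 0, 0, 0, 85]]
  ]
}}

```text
time_s: 17.45
eef_pos: [0.5613, -0.0492, 0.2023]
eef_rot: [-0.0, 0.564, 0.826, 0.0]
wrist_force: [-0.6, -0.8, 0.5]
opening: 0.996
grasp_force: 0.0
```

```bash
python3 -c "
from h import *
where()"
```

```text
t 17.45 tote-frame TCP mm [  3.1   1.1 202.3] F [-0.9 -0.6  0.5] open 0.996 grip 0.0
tool axes in tote
 [[-0.004  1.     0.   ]
 [ 1.     0.004  0.001]
 [ 0.001  0.    -1.   ]]
turn to go [ 0.0001 -0.0007  0.0044]
```

Call:
{"fn": "jog_arm", "kwargs": {
  "series": [
    [[-1, -3, 5, 0, 0, 0.004, 85], [0, 0, 10, 0, 0, 0, 85], [0, 0, 10, 0, 0, 0, 85], [0, 0, 10, 0, 0, 0, 85], [0, 0, 10, 0, 0, 0, 85], [0, 0, 10, 0, 0, 0, 85], [0, 0, 10, 0, 0, 0, 85], [0, 0, 8, 0, 0, 0, 85], [0, 0, 5, 0, 0, 0, 85], [0, 0, 0, 0, 0, 0, 85]]
  ]
}}

```text
time_s: 18.45
eef_pos: [0.5571, -0.0529, 0.1239]
eef_rot: [-0.001, 0.567, 0.824, -0.0]
wrist_force: [0.2, -0.0, 0.4]
opening: 0.992
grasp_force: 0.0
```

Call:
{"fn": "jog_arm", "kwargs": {
  "series": [
    [[0, 0, 0, 0, 0, 0, 60], [0, 0, 0, 0, 0, 0, 40], [0, 0, 0, 0, 0, 0, 25], [0, 0, 0, 0, 0, 0, 18], [0, 0, 0, 0, 0, 0, 14], [0, 0, 0, 0, 0, 0, 10], [0, 0, 0, 0, 0, 0, 5], [0, 0, 0, 0, 0, 0, 0], [0, 0, 0, 0, 0, 0, 0], [0, 0, 0, 0, 0, 0, 0]]
  ]
}}

```text
time_s: 19.45
eef_pos: [0.5584, -0.053, 0.1253]
eef_rot: [0.001, 0.567, 0.824, 0.001]
wrist_force: [3.8, 2.4, 2.3]
opening: 0.149
grasp_force: 59.5
```

```bash
python3 -c "
from h import *
where()
c=snap('side',5); cv2.imwrite('pics/crop5.png',cv2.resize(c['frame'][180:400,200:400],(545,600),interpolation=cv2.INTER_CUBIC))"
```

```text
t 19.45 tote-frame TCP mm [ -1.   -1.5 125.3] F [4.4 0.9 2.3] open 0.149 grip 59.45003628730774
tool axes in tote
 [[ 0.002  1.     0.002]
 [ 1.    -0.002 -0.001]
 [-0.001  0.002 -1.   ]]
turn to go [ 0.0018  0.0006 -0.0023]
```

View pics/crop5.png

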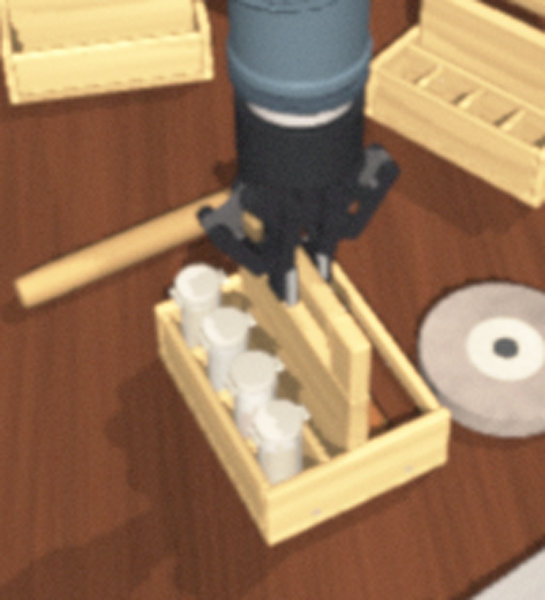

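The fingers hold the grip bar (opening ~12.7 mm, 59 N) and all four caps are shut. I lift smoothly.

Call:
{"fn": "jog_arm", "kwargs": {
  "series": [
    [[0, 0, -1, 0, 0, 0, 0], [0, 0, -2, 0, 0, 0, 0], [0, 0, -4, 0, 0, 0, 0], [0, 0, -6, 0, 0, 0, 0], [0, 0, -8, 0, 0, 0, 0], [0, 0, -9, 0, 0, 0, 0], [0, 0, -9, 0, 0, 0, 0], [0, 0, -9, 0, 0, 0, 0], [0, 0, -9, 0, 0, 0, 0], [0, 0, -9, 0, 0, 0, 0]]
  ]
}}

```text
time_s: 20.5
eef_pos: [0.5576, -0.0531, 0.1917]
eef_rot: [0.0, 0.567, 0.824, 0.0]
wrist_force: [0.3, -0.5, -8.2]
opening: 0.154
grasp_force: 58.5
```

Call:
{"fn": "jog_arm", "kwargs": {
  "series": [
    [[0, 0, -9, 0, 0, 0, 0], [0, 0, -9, 0, 0, 0, 0], [0, 0, -9, 0, 0, 0, 0], [0, 0, -9, 0, 0, 0, 0], [0, 0, -9, 0, 0, 0, 0], [0, 0, -9, 0, 0, 0, 0], [0, 0, -7, 0, 0, 0, 0], [0, 0, -5, 0, 0, 0, 0], [0, 0, -3, 0, 0, 0, 0], [0, 0, -1, 0, 0, 0, 0]]
  ]
}}

```text
time_s: 21.5
eef_pos: [0.5577, -0.0531, 0.2611]
eef_rot: [0.0, 0.567, 0.824, 0.0]
wrist_force: [-0.1, -0.5, -7.8]
opening: 0.156
grasp_force: 58.5
```

```bash
python3 -c "
from h import *
where()
W=(cloud(snap('side',6))-O)@T*1000
def pl(x0,x1,y0,y1,z0,z1):
    k=(W[...,0]>x0)&(W[...,0]<x1)&(W[...,1]>y0)&(W[...,1]<y1)&(W[...,2]>z0)&(W[...,2]<z1);p=W[k]
    for _ in range(4):
      A=np.c_[p[:,:2],np.ones(len(p))];s=np.linalg.lstsq(A,p[:,2],rcond=None)[0];r=p[:,2]-A@s;p=p[abs(r)<2*r.std()+.1]
    print(len(p),s.round(4),r.std().round(2))
pl(-80,75,-100,100,180,200)
for y in(-63,-21,21,63): pl(-58,-33,y-12,y+12,215,255)
c=load('side',6); cv2.imwrite('pics/crop6.png',cv2.resize(c['frame'][140:400,180:420],(554,600),interpolation=cv2.INTER_CUBIC))"
```

```text
t 21.5 tote-frame TCP mm [ -1.7  -1.3 261.1] F [-0.3 -0.4 -7.8] open 0.156 grip 58.54188680648804
tool axes in tote
 [[ 0.002  1.     0.   ]
 [ 1.    -0.002 -0.   ]
 [-0.     0.    -1.   ]]
turn to go [ 0.0002  0.0001 -0.0023]
1998 [-2.480000e-02 -5.900000e-03  1.880439e+02] 3.5
150 [-3.300000e-03  1.310000e-02  2.309325e+02] 0.9
157 [-5.800000e-03  1.310000e-02  2.306337e+02] 0.91
144 [1.880000e-02 1.700000e-03 2.315843e+02] 0.89
136 [1.290000e-02 9.900000e-03 2.305687e+02] 0.95
```

View pics/crop6.png

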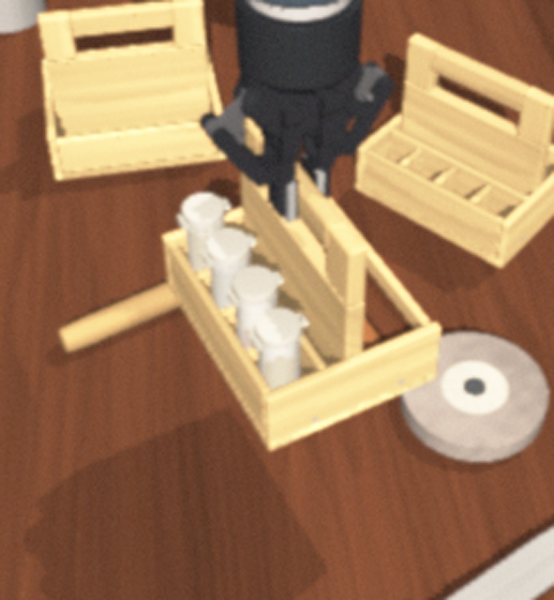

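The tote hangs level about 136 mm up, with the caps shut. I hold it still.

Call:
{"fn": "jog_arm", "kwargs": {
  "series": [
    [[0, 0, 0, 0, 0, 0, 0], [0, 0, 0, 0, 0, 0, 0], [0, 0, 0, 0, 0, 0, 0], [0, 0, 0, 0, 0, 0, 0], [0, 0, 0, 0, 0, 0, 0], [0, 0, 0, 0, 0, 0, 0], [0, 0, 0, 0, 0, 0, 0], [0, 0, 0, 0, 0, 0, 0], [0, 0, 0, 0, 0, 0, 0], [0, 0, 0, 0, 0, 0, 0]]
  ]
}}

```text
time_s: 22.55
eef_pos: [0.5576, -0.0531, 0.2608]
eef_rot: [-0.0, 0.567, 0.824, -0.0]
wrist_force: [0.2, 0.5, -7.8]
opening: 0.158
grasp_force: 58.5
```

Call:
{"fn": "jog_arm", "kwargs": {
  "series": [
    [[0, 0, 0, 0, 0, 0, 0], [0, 0, 0, 0, 0, 0, 0], [0, 0, 0, 0, 0, 0, 0], [0, 0, 0, 0, 0, 0, 0], [0, 0, 0, 0, 0, 0, 0], [0, 0, 0, 0, 0, 0, 0], [0, 0, 0, 0, 0, 0, 0], [0, 0, 0, 0, 0, 0, 0], [0, 0, 0, 0, 0, 0, 0], [0, 0, 0, 0, 0, 0, 0]]
  ]
}}

```text
time_s: 23.55
eef_pos: [0.5576, -0.0531, 0.2608]
eef_rot: [-0.0, 0.567, 0.824, 0.0]
wrist_force: [-0.3, -0.1, -7.6]
opening: 0.155
grasp_force: 58.5
```

Call:
{"fn": "jog_arm", "kwargs": {
  "series": [
    [[0, 0, 0, 0, 0, 0, 0], [0, 0, 0, 0, 0, 0, 0], [0, 0, 0, 0, 0, 0, 0], [0, 0, 0, 0, 0, 0, 0], [0, 0, 0, 0, 0, 0, 0], [0, 0, 0, 0, 0, 0, 0], [0, 0, 0, 0, 0, 0, 0], [0, 0, 0, 0, 0, 0, 0], [0, 0, 0, 0, 0, 0, 0], [0, 0, 0, 0, 0, 0, 0]]
  ]
}}

```text
time_s: 24.55
eef_pos: [0.5576, -0.0531, 0.2608]
eef_rot: [-0.0, 0.567, 0.824, -0.0]
wrist_force: [0.1, 0.4, -6.8]
opening: 0.153
grasp_force: 58.5
```

Call:
{"fn": "jog_arm", "kwargs": {
  "series": [
    [[0, 0, 0, 0, 0, 0, 0], [0, 0, 0, 0, 0, 0, 0], [0, 0, 0, 0, 0, 0, 0], [0, 0, 0, 0, 0, 0, 0], [0, 0, 0, 0, 0, 0, 0], [0, 0, 0, 0, 0, 0, 0], [0, 0, 0, 0, 0, 0, 0], [0, 0, 0, 0, 0, 0, 0], [0, 0, 0, 0, 0, 0, 0], [0, 0, 0, 0, 0, 0, 0]]
  ]
}}

```text
time_s: 25.55
eef_pos: [0.5576, -0.0531, 0.2608]
eef_rot: [-0.0, 0.567, 0.824, 0.0]
wrist_force: [0.9, 0.4, -7.1]
opening: 0.151
grasp_force: 58.5
```

```bash
python3 -c "
from h import *
where()
W=(cloud(snap('side',7))-O)@T*1000
for y in(-63,-21,21,63):
    k=(abs(W[...,0]+45)<12)&(abs(W[...,1]-y)<12)&(W[...,2]>215)&(W[...,2]<255);print(y,np.median(W[k][:,2]).round(1))
print(ctrl.hand_in())"
```

```text
t 25.55 tote-frame TCP mm [ -1.8  -1.3 260.8] F [ 1.   0.  -7.1] open 0.151 grip 58.54169011116028
tool axes in tote
 [[ 0.002  1.    -0.   ]
 [ 1.    -0.002  0.   ]
 [ 0.    -0.    -1.   ]]
turn to go [-0.     -0.     -0.0023]
-63 230.4
-21 230.4
21 230.5
63 230.3
the job is handed in; nothing more can be done
None
```

I pressed the open cap shut, then lifted the tote level by its grip bar to about 13.5 cm, held it still for 4 s and handed the job in at 25.6 s with it still held; during the pressing, the finger linkage briefly touched the tote's centre board at about 15 N, under the 40 N limit.

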